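Fit the wide mounting plate onto the upward-looking camera

ROBOT

A 6-joint arm with a two-finger parallel gripper is mounted at the origin on the work surface. World frame = base frame: x ahead of the robot, y to its left, z up, the work surface at z = 0. Lengths are in m, angles in rad, forces in N, time in s.
With the tool pointing down it reaches from about 0.35 to 0.975 m from the base axis. Payload 4.9 kg.
Tool frame: the origin (TCP) lies at the very end of the fingers, on their centre line; the grasp point (between the pads) lies 19 mm behind it; z points along the fingers, y is the line along which they close (so a half turn about z gives the same grasp; the last joint's range is limited). The gripper opens to 85 mm and grips with 20 to 120 N. Pads are 22 mm wide; open, the fingers measure 114 mm over their backs; the gripper's body (76 mm by 85 mm) begins 54 mm behind the grasp point. The pads swing forward as they close: fully open they stand 13 mm farther back than shut.
Start: joints at [1.021, 0.053, 1.613, -0, 1.476, -0.119], TCP at [0.261, 0.568, 0.231] pointing down, gripper open.
Joint ranges: [-3.01, 3.01], [-1.01, 2.22], [0.06, 2.58], [-1.02, 4.17], [0.09, 2.62], [-3.14, 3.14]. Speed limits (rad/s): [2.57, 2.57, 3.14, 3.14, 3.14, 3.14].

INTERFACE

Orientations are given as a rotation vector (axis times angle).
In Python, from station import get_obs, get_image, get_calibration, finish_job gives the robot as it stands.
- The arm moves only by the tool servo_tool, never from a script. Its argument "increments" is a list of rows, each a list of 5 numbers: the opening, from 0 (shut) to 1 (fully open), then the shift along the tool's x, y, z in mm, then the turn about the tool's z in degrees. In form: [[jaw, tx, ty, tz, spin], ...]. A call has 1 to 12 rows; each row shifts and turns the commanded pose from where the row before left it, along the tool's axes as they then stand; what a row does not reach is not made up. A row lasts 1/8 s, in which the tool goes at most 62.5 mm and 10.7 degrees, less where a joint would pass 70% of its speed; a pose out of reach is approached as far as the arm can. A call is refused whole if a number of a shift passes 62.5 or a number of a turn 10.7, either way. A call with a gripper value outside its range is refused whole. The fingers move at their own pace and stop on an object; "force" is the grip in N (left out, the last holds). Time passes only in rows, so rows that do not move let the fingers close. It gives the time, the measured TCP pose, the force, the opening and the grip force at its end, in the units of the state.
- get_obs(): the state, without advancing time (a new reading comes with each control period).
- get_image(name): name is "side" or "top"; returns the picture (400x640x3 uint8, red, green, blue); there is no depth.
- get_calibration(name): a dict with "fx", "fy", "cx", "cy" (pixels), "R" (3x3) and "t" (3): a world point X has camera coordinates R X + t. Camera axes: x right, y down, z forward; pixel columns grow to the right and rows downward; lengths in m; the calibration is good to about 2 mm. A picture is of the moment at which its call begins. get_calibration takes no time and is no camera call.
- finish_job(): hands the job in; it is judged then, once.
The state is a dict: "t": time; "q": joint angles; "dq": joint speeds; "effort": joint torques, N m; "tool_pos": TCP position; "tool_rot": TCP orientation; "contact_force": force on the tool from outside, world axes, zero at the start; "wrist_torque": the same for the moment, N m; "opening": finger opening in m; "grip_force": force on a finger pad.
Only numpy, scipy, OpenCV 4.12 (cv2) and the standard library are available. Lean on these libraries where they do the work, as an engineer would, in place of code of your own. Each camera call takes 0.05 s, during which the arm holds its last target. There are 200 camera calls.

TASK

Two bare aluminium mounting plates hang on hook stands: lift the larger one, the only one whose hole is wide enough, up and off its hook, lay it down flat on the grey pad and let go of it. Then pick it up again fit its hole over the black lens barrel of the upward-looking camera and bring it fully down, flush on the white housing (any way round, either face up), and let go. Leave the smaller plate hanging and everything else where it is.

Things in the scene. Friction and masses are not known exactly. Their poses are not given: they have to be found in the camera images.
- wide_plate: The larger plate: bare aluminium, 76 x 52 x 14 mm, about 110 g, one round through-hole of 36.5 mm diameter. Origin: hole's centre at mid-thickness. x: along the length (short edges at x = +26 and -50 mm); y: across the width (long edges at +-26 mm); z: hole's axis (faces at +-7 mm). It hangs with x up, z level along the bar towards its free end.
- narrow_plate: The smaller mounting plate: same metal, 60 x 40 x 14 mm, through-hole of 22 to 23 mm. Origin in the hole's centre at mid-thickness (short edges at x = +19 and -41 mm), axes as for the larger plate. It hangs on the other stand and must stay there.
- hook_a: Stand holding the larger plate. Origin: centre of its 90 x 70 x 12 mm foot on the bench; z up. A 13 mm post on the origin (22 mm clamp near the top) ends 155 mm high; from it a level bar of 7 mm diameter runs 75 mm along -x, axis 145 mm high; its free end turns up, tip 158.5 mm high. The two stands may stand in either order from left to right.
- hook_b: Hook stand holding the smaller plate; same shape and axes as the other.
- hook_a_bar (a point): Point on the axis of hook_a's bar where the larger plate hangs, 50 mm along -x from the post axis, 145 mm high.
- hook_b_bar (a point): The same point on hook_b, where the smaller plate hangs.
- pad: Fixed flat grey pad, 180 x 180 mm, 6 mm thick, on the bench. Origin: centre of its underside; z up.
- camera: Fixed upward-looking camera. Origin: centre of its underside; z up. Foot 75 x 75 x 10 mm, white housing 44 x 44 mm up to 60 mm height, then a black upright lens barrel of 32 mm diameter on the z axis, 29 mm tall (top at 89 mm), its top edge chamfered over the last 4 mm to 26 mm diameter.
- camera_seat (a point): Centre of the housing's flat top, on the barrel's axis, 60 mm above the bench: the plate's face rests here, so the seated plate's origin is 7 mm above it.
- vial_amber: Bystander: small amber glass vial, 22 mm diameter, 45 mm high, standing. Origin: underside.
- vial_clear: Bystander: small clear glass vial, 22 mm diameter, 50 mm high, standing. Origin: underside.
- lens_tube: Bystander: black open tube, 36 mm diameter, 30 mm high, standing. Origin: underside.
- driver: Bystander: screwdriver with black handle, 160 mm, lying along its x. Origin: underside.
- pedestal: Bystander: steel post 13 mm in diameter, 60 mm high on a 32 mm round foot, standing. Origin: underside.
- lens_cap: Bystander: flat black cap, 42 mm diameter, 10 mm thick. Origin: underside.
- parts_bin: Bystander: blue open bin, 100 x 130 x 50 mm. Origin: underside.
Things that resemble listed ones, but are neither listed nor needed, are in the scene too. What is shaped like the wide_plate but brown is not meant. Of the things shaped like the camera, the white one is meant.

How it is judged:
By the outcome, as a careful person would: the job done as asked, in the order asked, and still so for the second after the job is handed in, with the robot touching nothing.
It also fails if it takes over 64 s, if anything falls off the work surface, if the arm or the gripper's body presses on something with over 40 N, if the wrist force passes 120 N, or if a joint passes its speed limit or range.

## Working session

There is one attempt and no reset: what is moved stays moved. The work goes in short steps, Python scripts to look and compute and a tool call to move; the robot and the scene stay as the last step left them, time stands still between calls to the robot, and variables do not carry over. Pictures are saved under pics/ and viewed, at most 10 in all, crops included, and the job is handed in when it is done.

Besides the shell and the picture viewer there is one more tool, called after "Emit:" by a JSON object that holds its "api" and its "payload", one argument or row to a line. servo_tool: Moves the arm, as the interface text tells. Its arguments: {"type":"object","properties":{"increments":{"type":"array"},"force":{"type":"number"}},"required":["increments"]}

```bash
mkdir -p pics; ls; python3 - <<'E'
from station import *
import cv2, numpy as np
for n in("top","side"):
    im=get_image(n); cv2.imwrite(f"pics/{n}0.png",im[:,:,::-1]); c=get_calibration(n)
    R=np.array(c["R"]);t=np.array(c["t"]); print(n,c["fx"],c["fy"],c["cx"],c["cy"],R.round(3).tolist(),(-R.T@t).round(3))
o=get_obs();print(o)
E
```

```text
pics
top 420.56060690298307 420.56060690298307 306.95578051018015 204.09618292276414 [[-0.008, -1.0, 0.005], [-0.987, 0.007, -0.163], [0.163, -0.006, -0.987]] [0.409 0.004 1.161]
side 388.8405388205904 388.8405388205904 314.0374680200053 201.7907293986806 [[0.859, -0.511, 0.012], [-0.281, -0.491, -0.824], [0.427, 0.705, -0.566]] [ 0.102 -0.784  0.751]
{'t': 0.1, 'q': array([ 1.02097915e+00,  5.32910151e-02,  1.61416804e+00,  1.53699365e-05,
        1.47601776e+00, -1.19008455e-01]), 'dq': array([ 0.00070658, -0.0005802 , -0.00280477, -0.00177578,  0.00047646,
        0.00150832]), 'effort': array([-3.23204249e-04, -3.94906998e+01, -3.71360207e+01, -1.72744312e-04,
        3.95950279e-03,  1.08512069e-05]), 'tool_pos': array([0.26070272, 0.56740068, 0.23017908]), 'tool_rot': array([-6.71358464e-01, -3.06837065e+00,  2.78723447e-03]), 'contact_force': array([ 0.16368114, -0.10341923, -0.69441899]), 'wrist_torque': array([-0.03307808,  0.05547402, -0.05237433]), 'grip_force': 0.0, 'opening': 0.0850260351852293}
```

View pics/top0.png

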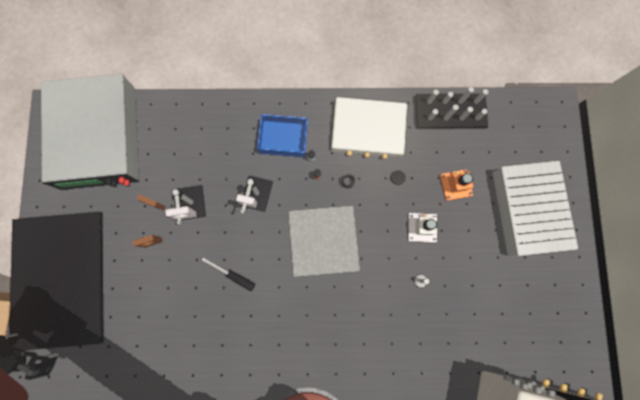

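View pics/side0.png

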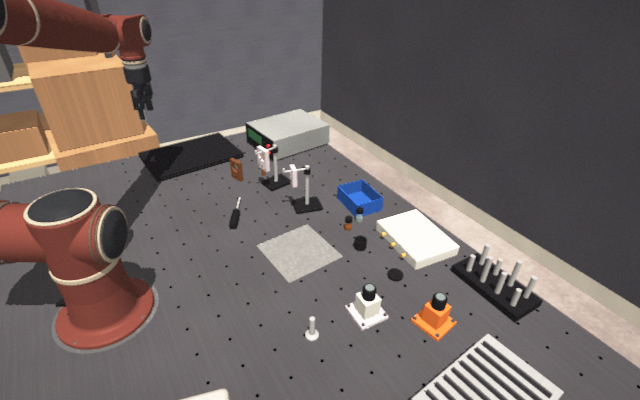

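The top view shows the stands at about (180,207) and (250,195), the pad at (324,241) and the white camera at (425,227). In the side view the stands are at about (270,165) and (302,188), and the white camera is at (368,305). Next I'll enlarge these areas.

```bash
python3 - <<'E'
import cv2, numpy as np
def crop(n,x,y,w,h,s):
    return cv2.resize(cv2.imread(f"pics/{n}0.png")[y:y+h,x:x+w],None,fx=s,fy=s,interpolation=cv2.INTER_CUBIC)
a=crop("top",130,170,160,60,5); b=crop("side",240,130,100,85,4); c=crop("side",340,275,60,60,4); d=crop("top",400,205,50,40,4)
W=np.zeros((300+340,800,3),np.uint8); W[:300,:800]=a; W[300:640,:400]=b; W[300:540,400:640]=c; 
W=W[:600] ; cv2.imwrite("pics/c1.png",W)
cv2.imwrite("pics/c2.png",np.hstack([crop("top",395,200,50,50,8),crop("top",280,195,90,90,4)[:400] if 0 else cv2.resize(crop("top",280,195,90,90,4),(400,400))]))
E
```

```text
(no output)
```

View pics/c1.png

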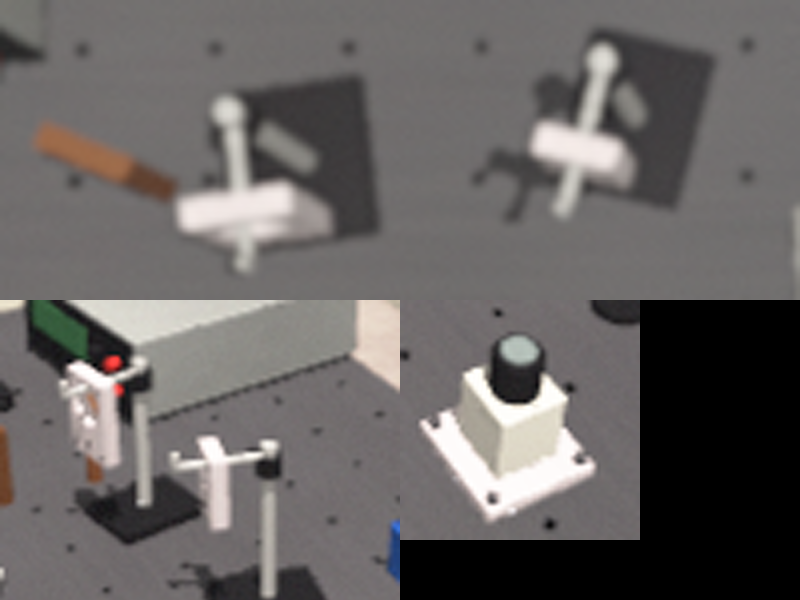

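View pics/c2.png

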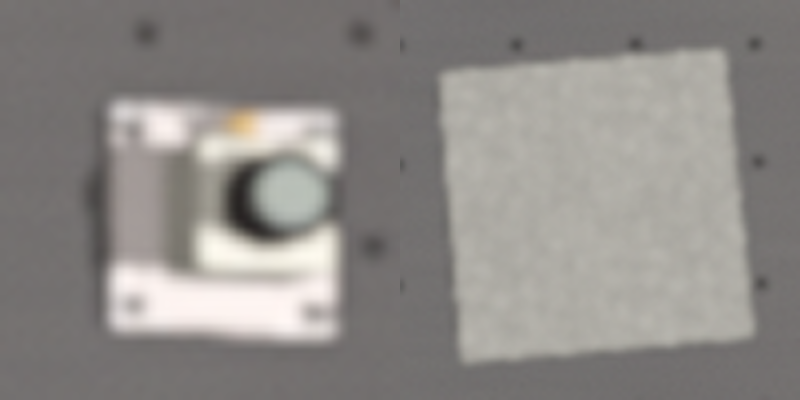

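The enlarged crops show the larger plate on the left stand, with its top band centred near top-image (178,211). The post top there is at (175.6,192.4) and the hook tip at (179,222.5). The white camera's barrel top is at (431,224) in the top view and (369.4,287.2) in the side view. The pad corners are readable too.

```bash
cat > h.py <<'E'
import numpy as np, cv2
from station import *
C={n:get_calibration(n) for n in("top","side")}
def ray(n,u,v):
    c=C[n];R=np.array(c["R"]);t=np.array(c["t"])
    return -R.T@t, R.T@np.array([(u-c["cx"])/c["fx"],(v-c["cy"])/c["fy"],1])
def plane(n,u,v,z):
    o,d=ray(n,u,v); return o+d*(z-o[2])/d[2]
def tri(a,b):
    A=[];B=[]
    for n,p in(("top",a),("side",b)):
        o,d=ray(n,*p);d=d/np.linalg.norm(d);P=np.eye(3)-np.outer(d,d);A.append(P);B.append(P@o)
    return np.linalg.lstsq(np.vstack(A),np.hstack(B),rcond=None)[0]
def proj(n,X):
    c=C[n];p=np.array(c["R"])@X+c["t"];return np.array([c["fx"]*p[0]/p[2]+c["cx"],c["fy"]*p[1]/p[2]+c["cy"]])
E
python3 - <<'E'
from h import *
np.set_printoptions(precision=4,suppress=True)
print("postA",plane("top",175.6,192.4,.155),plane("side",274.3,145.5,.155),tri((175.6,192.4),(274.3,145.5)))
print("tipA",plane("top",179,222.5,.1585),plane("side",256.8,151.2,.1585))
print("plate",plane("top",178,211.3,.156),plane("top",165.5,210.5,.156),plane("top",188,206,.156))
print("postB",plane("side",307,166.8,.155))
print("barrel",plane("top",431.2,224.1,.089),plane("side",369.4,287.2,.089),tri((431.2,224.1),(369.4,287.2)))
print("hous",plane("top",428.4,225.6,.06))
for u,v in((289.2,211.2),(353.1,206.2),(359.9,271),(293.5,276.5)):print("pad",plane("top",u,v,.006))
for u,v in((408.5,212.8),(437.2,213.4),(437.2,242),(408.3,241.2)):print("foot",plane("top",u,v,.01))
import cv2 as c
o=get_obs();print(c.Rodrigues(o["tool_rot"])[0])
E
```

```text
postA [0.6059 0.3171 0.155 ] [0.6079 0.3194 0.155 ] [0.606  0.3164 0.1567]
tipA [0.5317 0.3047 0.1585] [0.5361 0.3031 0.1585]
plate [0.5593 0.309  0.156 ] [0.5614 0.3392 0.156 ] [0.572  0.2854 0.156 ]
postB [0.6315 0.1356 0.155 ]
barrel [ 0.5315 -0.3211  0.089 ] [ 0.5355 -0.3178  0.089 ] [ 0.5319 -0.3204  0.0931]
hous [ 0.5309 -0.3223  0.06  ]
pad [0.5798 0.0464 0.006 ]
pad [ 0.5926 -0.1314  0.006 ]
pad [ 0.4144 -0.1453  0.006 ]
pad [0.4011 0.0349 0.006 ]
foot [ 0.5724 -0.2839  0.01  ]
foot [ 0.5702 -0.3634  0.01  ]
foot [ 0.4911 -0.3587  0.01  ]
foot [ 0.4939 -0.2796  0.01  ]
[[-0.9086  0.4176 -0.001 ]
 [ 0.4176  0.9086 -0.0016]
 [ 0.0002 -0.0019 -1.    ]]
```

Emit:
{"api": "servo_tool", "payload": {
  "increments": [
    [1,0,0,0,-8.9],
    [1,0,0,0,-8.9],
    [1,0,0,0,-8.9],
    [1,0,0,0,-8.8],
    [1,-27,-34,0,0],
    [1,-27,-34,0,0],
    [1,-27,-34,0,0],
    [1,-27,-34,0,0],
    [1,-27,-34,0,0],
    [1,-27,-34,0,0],
    [1,-27,-34,0,0],
    [1,-27,-34,0,0]
  ],
  "force": 30
}}

```text
t: 1.6
tool_pos: [0.5249, 0.3401, 0.2307]
tool_rot: [0.296, -3.127, 0.0]
contact_force: [-0.5, 0.6, -0.1]
opening: 0.0855
grip_force: 0.0
```

Emit:
{"api": "servo_tool", "payload": {
  "increments": [
    [1,-28,-37,0,0],
    [1,0,0,20,0],
    [1,0,0,20,0],
    [1,0,0,0,0]
  ]
}}

```text
t: 2.1
tool_pos: [0.5559, 0.3102, 0.1872]
tool_rot: [0.298, -3.121, 0.003]
contact_force: [-1.4, 0.5, -0.1]
opening: 0.0855
grip_force: 0.0
```

```bash
python3 - <<'E'
from h import *
np.set_printoptions(precision=4,suppress=True)
a=get_image("top");b=get_image("side");o=get_obs();print(o["tool_pos"],o["q"])
f=lambda im,x,y,w,h,s:cv2.resize(im[y:y+h,x:x+w],None,fx=s,fy=s,interpolation=cv2.INTER_CUBIC)
cv2.imwrite("pics/c3.png",np.hstack([f(a,130,150,80,100,5),f(b,220,110,80,100,5)])[:,:,::-1])
E
```

```text
[0.5576 0.3109 0.1906] [ 0.3921  0.1118  1.619   0.0001  1.4121 -1.369 ]
```

View pics/c3.png

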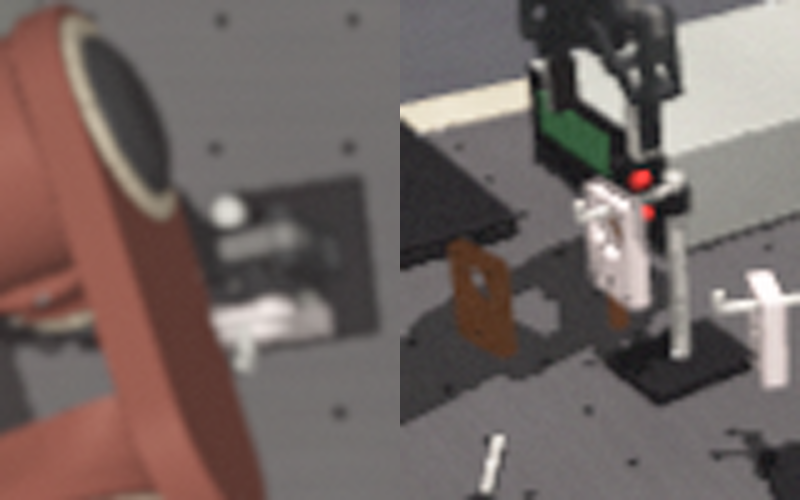

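The side crop shows the two fingers straddling the larger plate, with the tips at about crop (560,100) and (648,140) and the plate top at (620,185). Now I'll descend and close.

Emit:
{"api": "servo_tool", "payload": {
  "increments": [
    [1,0,-1,16,0],
    [1,0,-1,16,0],
    [1,0,0,17,0],
    [0.75,0,0,0,0],
    [0.6,0,0,0,0],
    [0.5,0,0,0,0],
    [0.4,0,0,0,0],
    [0.4,0,0,0,0],
    [0.4,0,0,0,0]
  ],
  "force": 30
}}

```text
t: 3.32
tool_pos: [0.5593, 0.3083, 0.1427]
tool_rot: [-0.296, 3.127, 0.0]
contact_force: [0.9, 0.1, -1.1]
opening: 0.0508
grip_force: 32.5
```

Emit:
{"api": "servo_tool", "payload": {
  "increments": [
    [0.4,0,0,-5,0],
    [0.4,0,0,-7,0],
    [0.4,0,0,-7,0],
    [0.4,0,0,0,0],
    [0.4,0,0,0,0]
  ],
  "force": 40
}}

```text
t: 3.95
tool_pos: [0.559, 0.3082, 0.1613]
tool_rot: [0.296, -3.128, 0.0]
contact_force: [-0.6, -0.2, -1.8]
opening: 0.0505
grip_force: 42.3
```

```bash
python3 - <<'E'
from h import *
np.set_printoptions(precision=4,suppress=True)
b=get_image("side");o=get_obs();print(o["tool_pos"],o["contact_force"],o["opening"])
f=lambda im,x,y,w,h,s:cv2.resize(im[y:y+h,x:x+w],None,fx=s,fy=s,interpolation=cv2.INTER_CUBIC)
cv2.imwrite("pics/c4.png",f(b,230,110,80,80,7)[:,:,::-1])
E
```

```text
[0.5588 0.3081 0.161 ] [ 0.4025  0.2219 -1.2873] 0.05064031846258134
```

View pics/c4.png

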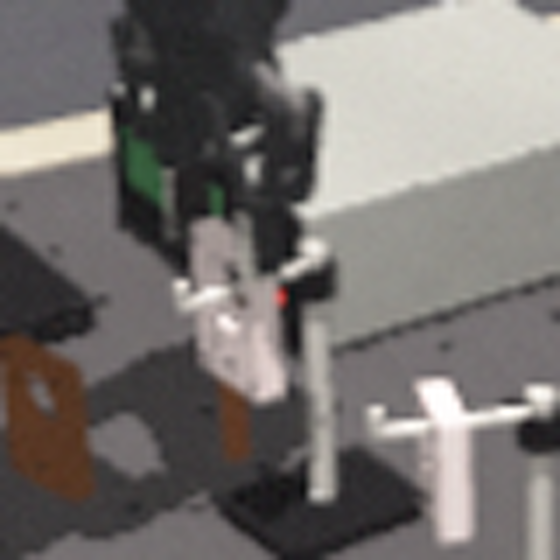

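The picture shows the bar running through the middle of the hole, so the plate is clear to slide off along tool +x.

Emit:
{"api": "servo_tool", "payload": {
  "increments": [
    [0.4,8,0,0,0],
    [0.4,14,0,0,0],
    [0.4,14,0,0,0],
    [0.4,14,0,0,0],
    [0.4,14,0,0,0],
    [0.4,0,0,0,0],
    [0.4,0,0,-25,0],
    [0.4,0,0,-35,0],
    [0.4,0,0,-35,5.4],
    [0.4,0,0,-25,5.4],
    [0.4,0,0,0,0]
  ]
}}

```text
t: 5.38
tool_pos: [0.4977, 0.2967, 0.2844]
tool_rot: [-0.002, 3.136, 0.004]
contact_force: [-0.0, -0.5, -1.3]
opening: 0.0507
grip_force: 42.3
```

Emit:
{"api": "servo_tool", "payload": {
  "increments": [
    [0.4,3,-20,0,0],
    [0.4,4,-40,0,0],
    [0.4,4,-40,0,0],
    [0.4,4,-40,0,0],
    [0.4,4,-40,0,0],
    [0.4,4,-40,0,0],
    [0.4,4,-40,0,0],
    [0.4,4,-40,0,0],
    [0.4,2,-30,0,0],
    [0.4,0,-15,0,0],
    [0.4,0,0,0,0]
  ]
}}

```text
t: 6.75
tool_pos: [0.4627, -0.0494, 0.2802]
tool_rot: [-0.002, -3.14, -0.001]
contact_force: [0.1, 1.1, -1.9]
opening: 0.0504
grip_force: 42.3
```

Emit:
{"api": "servo_tool", "payload": {
  "increments": [
    [0.4,0,0,25,0],
    [0.4,0,0,40,0],
    [0.4,0,0,40,0],
    [0.4,0,0,40,0],
    [0.4,0,0,35,0],
    [0.4,0,0,18,0],
    [0.4,0,0,6,0],
    [0.4,0,0,0,0]
  ]
}}

```text
t: 7.75
tool_pos: [0.4639, -0.0487, 0.0781]
tool_rot: [-0.001, 3.14, -0.0]
contact_force: [0.1, -0.3, -1.3]
opening: 0.0509
grip_force: 42.3
```

Emit:
{"api": "servo_tool", "payload": {
  "increments": [
    [0.4,0,0,6,0],
    [0.4,0,0,3,0],
    [0.4,0,0,1.5,0],
    [0.4,0,0,0,0]
  ],
  "force": 20
}}

```text
t: 8.25
tool_pos: [0.4649, -0.0491, 0.0691]
tool_rot: [-0.0, 3.139, -0.001]
contact_force: [-1.4, 0.3, 6.7]
opening: 0.0508
grip_force: 43.1
```

Emit:
{"api": "servo_tool", "payload": {
  "increments": [
    [0.4,-4,0,0,0],
    [0.4,-4,0,0,0],
    [0.4,-4,0,1,0],
    [0.4,-3,0,0.5,0],
    [0.4,0,0,0,0]
  ],
  "force": 20
}}

```text
t: 8.88
tool_pos: [0.4802, -0.0497, 0.0684]
tool_rot: [-0.001, 3.139, -0.003]
contact_force: [-2.4, 0.0, 10.1]
opening: 0.0504
grip_force: 45.2
```

```bash
cat > look.py <<'E'
from h import *
import sys
def go(name,ct,cs,s=5):
    np.set_printoptions(precision=4,suppress=True)
    a=get_image("top");b=get_image("side");o=get_obs();print(o["tool_pos"],o["contact_force"],o["opening"],o["grip_force"])
    f=lambda im,x,y:cv2.resize(im[y-40:y+40,x-40:x+40],None,fx=s,fy=s,interpolation=cv2.INTER_CUBIC)
    cv2.imwrite(f"pics/{name}.png",np.hstack([f(a,*ct),f(b,*cs)])[:,:,::-1])
E
python3 -c "
from look import *
go('c5',(324,245),(298,245))"
```

```text
[ 0.4801 -0.0497  0.0684] [-2.3358  0.0944 10.5438] 0.05065006087271926 45.1592481136322
```

View pics/c5.png

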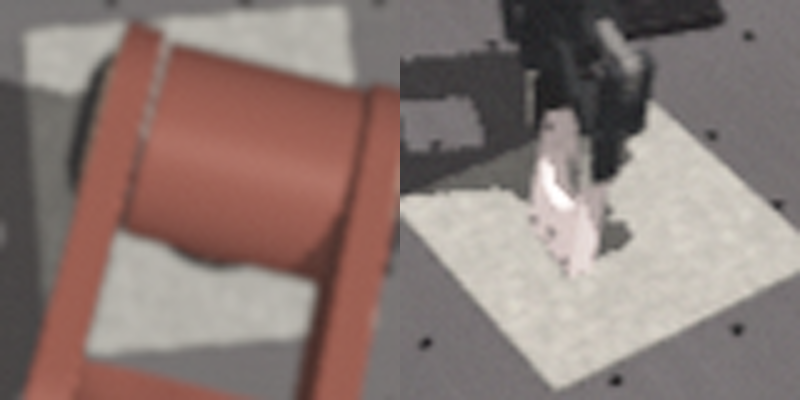

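The plate is still nearly upright: it slid on the pad because the grip stayed at about 45 N. I'll loosen it while it stands on its edge, then regrip higher and lighter.

Emit:
{"api": "servo_tool", "payload": {
  "increments": [
    [0.4,0,0,-1,0],
    [0.4,0,0,0,0],
    [0.65,0,0,0,0],
    [0.65,0,0,0,0],
    [0.65,0,0,-5,0],
    [0.65,0,0,0,0],
    [0.5,0,0,0,0],
    [0.5,0,0,0,0],
    [0.5,0,0,0,0]
  ],
  "force": 20
}}

```text
t: 10.1
tool_pos: [0.4787, -0.049, 0.0718]
tool_rot: [-0.0, 3.141, -0.0]
contact_force: [1.0, -1.0, 3.6]
opening: 0.051
grip_force: 20.8
```

Emit:
{"api": "servo_tool", "payload": {
  "increments": [
    [0.5,-3,0,1.5,0],
    [0.5,-4,0,1,0],
    [0.5,-4,0,1,0],
    [0.5,-4,0,1,0],
    [0.5,0,0,0,0]
  ],
  "force": 20
}}

```text
t: 10.72
tool_pos: [0.4958, -0.0496, 0.0695]
tool_rot: [-0.001, 3.137, -0.003]
contact_force: [1.0, -0.8, 11.0]
opening: 0.0512
grip_force: 22.5
```

```bash
cat > seg.py <<'E'
from h import *
np.set_printoptions(precision=4,suppress=True)
def seg(b):
    b=b.astype(int)
    m=((b[...,0]-b[...,1])>4)&((b.min(2)>150))
    m[:190]=0;m[290:]=0;m[:,:250]=0;m[:,345:]=0
    n,l,s,c=cv2.connectedComponentsWithStats(m.astype(np.uint8),connectivity=8)
    i=1+np.argmax(s[1:,4]);v,u=np.nonzero(l==i)
    print("area",len(u),"bbox",u.min(),u.max(),v.min(),v.max())
    for r in range(v.min(),v.max()+1,3): print(r,u[v==r].min(),u[v==r].max(),end=" | ")
    k=v==v.max();print("\nlow",u[k].mean(),v.max(),plane("side",u[k].mean(),v.max()+.5,.006))
    return m
E
python3 - <<'E'
from seg import *
p=cv2.imread("pics/c5.png")[:,400:,::-1]; x=cv2.resize(p,(80,80),interpolation=cv2.INTER_AREA)
full=np.zeros((400,640,3),np.uint8); full[205:285,258:338]=x
print(x[45,33:40].tolist(), x[70,30].tolist()); seg(full)
b=get_image("side");cv2.imwrite("pics/s6.png",b[:,:,::-1]);seg(b)
# predicted silhouettes of bottom edge / top edge for tilts
o=get_obs();P=o["tool_pos"];print(P,o["contact_force"])
E
```

```text
[[217, 201, 197], [217, 200, 196], [223, 209, 205], [227, 215, 212], [230, 218, 215], [214, 197, 196], [167, 154, 153]] [209, 204, 194]
area 1857 bbox 258 337 227 282
227 309 310 | 230 290 313 | 233 287 317 | 236 286 319 | 239 285 324 | 242 285 327 | 245 258 330 | 248 259 332 | 251 261 337 | 254 264 336 | 257 268 336 | 260 269 334 | 263 274 326 | 266 275 322 | 269 277 316 | 272 280 311 | 275 282 303 | 278 287 298 | 281 289 292 | 
low 289.0 282 [ 0.4187 -0.1413  0.006 ]
area 1844 bbox 257 339 228 282
228 289 290 | 231 288 315 | 234 287 316 | 237 286 321 | 240 286 325 | 243 261 328 | 246 258 331 | 249 261 334 | 252 262 338 | 255 265 339 | 258 269 337 | 261 270 332 | 264 274 324 | 267 276 320 | 270 279 314 | 273 281 308 | 276 283 301 | 279 287 296 | 282 289 289 | 
low 289.0 282 [ 0.4187 -0.1413  0.006 ]
[ 0.4957 -0.0496  0.0695] [ 0.1079 -2.0758 11.3571]
```

```bash
sed -i 's/>4)/>9)/' seg.py; python3 - <<'E'
from seg import *
x=cv2.resize(cv2.imread("pics/c5.png")[:,400:,::-1],(80,80),interpolation=cv2.INTER_AREA)
full=np.zeros((400,640,3),np.uint8); full[205:285,258:338]=x; seg(full)
seg(cv2.imread("pics/s6.png")[:,:,::-1])
def box(px,th,bz=.006,y=-.0495): # predicted corner pixels: bottom edge pivot at px (lower corner), lean th towards +x
    c,s=np.cos(th),np.sin(th)
    for h,d in((0,0),(0,.014),(.076,0),(.076,.014)):
        for yy in(y-.026,y+.026):
            # corner: along plate (s,c), thickness dir (-c,s)
            print(proj("side",np.array([px+h*s-d*c,yy,bz+h*c+d*s])).round(1),end=" ")
    print()
for th in(0,10,20,30): print(th);box(.4957+.007-.064*np.sin(np.radians(th)),np.radians(th))
E
```

```text
area 233 bbox 283 298 230 260
230 290 290 | 233 287 291 | 236 286 290 | 239 285 290 | 242 285 298 | 245 284 297 | 248 284 297 | 251 285 297 | 254 287 297 | 257 291 296 | 260 292 292 | 
low 292.0 260 [ 0.4644 -0.0721  0.006 ]
area 290 bbox 284 299 228 259
228 289 290 | 231 288 291 | 234 287 297 | 237 286 298 | 240 286 299 | 243 285 299 | 246 285 299 | 249 285 299 | 252 287 298 | 255 289 297 | 258 292 297 | 
low 294.0 259 [ 0.4711 -0.0714  0.006 ]
0
[304.6 256.5] [295.8 245.9] [300.2 258.2] [291.5 247.5] [304.6 235.5] [295.4 225.2] [300.  237.2] [290.9 226.8] 
10
[301.1 257.9] [292.4 247.2] [296.8 258.9] [288.1 248.1] [305.2 235.6] [296.  225.3] [300.8 236.5] [291.6 226.2] 
20
[297.8 259.2] [289.1 248.4] [293.6 259.5] [284.9 248.7] [305.9 236.4] [296.7 226.1] [301.6 236.5] [292.5 226.2] 
30
[294.6 260.4] [285.9 249.6] [290.6 260.1] [282.1 249.2] [306.5 237.7] [297.3 227.4] [302.6 237.2] [293.4 226.8]
```

Comparing the silhouette with projected tilts gives about 17–20°, so it is now tilting. I'll continue along the arc.

Emit:
{"api": "servo_tool", "payload": {
  "increments": [
    [0.5,-5,0,1.5,0],
    [0.5,-5,0,2.2,0],
    [0.5,-5,0,2.6,0],
    [0.5,-5,0,3.2,0],
    [0.5,-5,0,3.6,0],
    [0.5,-4,0,4,0],
    [0.5,0,0,0,0]
  ],
  "force": 20
}}

```text
t: 11.65
tool_pos: [0.5272, -0.0497, 0.0536]
tool_rot: [-0.0, 3.131, -0.003]
contact_force: [4.8, -0.2, 9.7]
opening: 0.0511
grip_force: 26.9
```

```bash
cat > fit.py <<'E'
from seg import *
b=get_image("side");cv2.imwrite("pics/s7.png",b[:,:,::-1]);seg(b)
o=get_obs();P=o["tool_pos"];print(P,o["contact_force"])
for th in range(20,100,10):
    t=np.radians(th);px=P[0]+.007*np.cos(t)-.064*np.sin(t);c,s=np.cos(t),np.sin(t)
    print(th,*[proj("side",np.array([px+h*s-d*c,y,.006+h*c+d*s])).round(0) for h,d in((0,0),(0,.014),(.076,0),(.076,.014)) for y in(-.0755,-.0235)])
E
python3 fit.py
```

```text
area 195 bbox 285 309 227 258
227 300 300 | 230 296 304 | 233 294 306 | 236 292 308 | 239 290 308 | 242 297 308 | 245 285 306 | 248 285 304 | 251 288 302 | 254 290 300 | 257 293 298 | 
low 295.5 258 [ 0.4767 -0.0699  0.006 ]
[ 0.5271 -0.0497  0.0536] [ 6.1007 -1.0195 10.7336]
20 [307. 255.] [299. 245.] [303. 256.] [295. 245.] [316. 233.] [306. 223.] [312. 233.] [302. 223.]
30 [304. 257.] [295. 246.] [300. 256.] [292. 246.] [316. 234.] [307. 224.] [312. 234.] [303. 223.]
40 [301. 258.] [292. 247.] [298. 257.] [289. 246.] [316. 236.] [307. 226.] [313. 235.] [304. 225.]
50 [298. 259.] [290. 248.] [295. 257.] [287. 246.] [317. 239.] [307. 229.] [314. 237.] [304. 227.]
60 [296. 260.] [287. 249.] [294. 257.] [285. 247.] [317. 242.] [307. 232.] [314. 239.] [305. 229.]
70 [294. 261.] [286. 250.] [293. 258.] [284. 247.] [316. 245.] [307. 235.] [315. 242.] [306. 232.]
80 [293. 261.] [284. 250.] [292. 258.] [283. 247.] [316. 249.] [307. 238.] [315. 245.] [306. 235.]
90 [292. 261.] [284. 250.] [292. 258.] [283. 247.] [316. 252.] [307. 242.] [316. 248.] [307. 238.]
```

Emit:
{"api": "servo_tool", "payload": {
  "increments": [
    [0.5,-4,0,4.5,0],
    [0.5,-4,0,5,0],
    [0.5,-3.5,0,5.5,0],
    [0.5,-3,0,6,0],
    [0.5,-2,0,6,0],
    [0.5,-1.5,0,5,0],
    [0.5,0,0,3,0],
    [0.5,0,0,0,0]
  ],
  "force": 20
}}

```text
t: 12.7
tool_pos: [0.5397, -0.0487, 0.0141]
tool_rot: [0.001, -3.14, -0.0]
contact_force: [2.7, -0.1, 3.0]
opening: 0.0512
grip_force: 32.0
```

```bash
python3 fit.py
```

```text
area 154 bbox 284 312 235 259
235 302 302 | 238 301 308 | 241 297 311 | 244 296 312 | 247 308 312 | 250 285 308 | 253 287 304 | 256 290 298 | 259 292 295 | 
low 293.5 259 [ 0.4699 -0.0707  0.006 ]
[ 0.5396 -0.0487  0.0142] [ 2.0188 -0.1366  2.3248]
20 [311. 254.] [302. 243.] [307. 254.] [298. 244.] [320. 231.] [310. 221.] [316. 231.] [306. 221.]
30 [308. 255.] [299. 245.] [304. 255.] [295. 244.] [320. 233.] [310. 223.] [316. 232.] [307. 222.]
40 [305. 256.] [296. 246.] [302. 255.] [293. 245.] [320. 235.] [311. 225.] [317. 233.] [308. 223.]
50 [302. 257.] [293. 247.] [299. 256.] [291. 245.] [320. 237.] [311. 227.] [318. 235.] [308. 225.]
60 [300. 258.] [291. 248.] [298. 256.] [289. 245.] [320. 240.] [311. 230.] [318. 238.] [309. 228.]
70 [298. 259.] [289. 248.] [297. 256.] [288. 245.] [320. 244.] [311. 233.] [319. 241.] [309. 230.]
80 [297. 260.] [288. 249.] [296. 256.] [287. 245.] [320. 247.] [311. 237.] [319. 244.] [310. 234.]
90 [296. 260.] [287. 249.] [296. 256.] [287. 245.] [319. 251.] [310. 240.] [320. 247.] [310. 237.]
```

Emit:
{"api": "servo_tool", "payload": {
  "increments": [
    [0.75,0,0,0,0],
    [1,0,0,0,0],
    [1,0,0,0,0],
    [1,0,0,-10,0],
    [1,0,0,-40,0],
    [1,0,0,-50,0],
    [1,0,50,-40,0],
    [1,0,60,0,0],
    [1,0,60,0,0],
    [1,0,40,0,0],
    [1,0,0,0,0]
  ]
}}

```text
t: 14.12
tool_pos: [0.54, 0.1624, 0.1546]
tool_rot: [-0.007, 3.141, 0.001]
contact_force: [0.2, -0.5, 0.4]
opening: 0.0856
grip_force: 0.0
```

```bash
python3 -c "
from look import *
go('c8',(324,240),(300,245))"
```

```text
[0.5402 0.1599 0.1542] [ 0.1858 -0.3575 -0.8017] 0.08525419192206 0.0
```

View pics/c8.png

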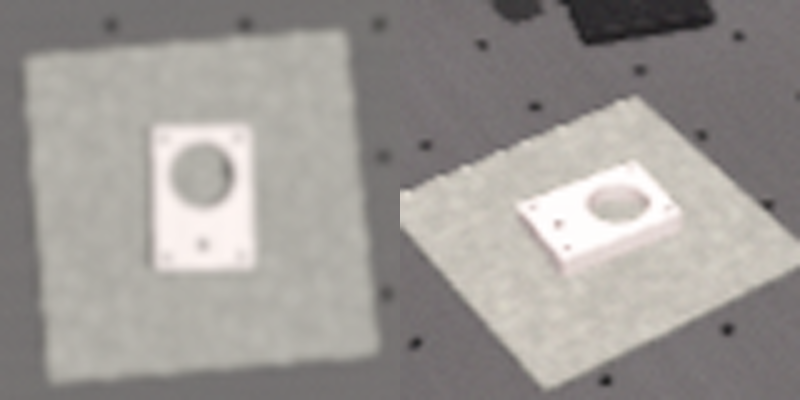

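The plate lies flat on the pad, hole centre at about (203,175) in the top crop and (633,205) in the side crop. Its sides run nearly along world x.

```bash
python3 - <<'E'
from h import *
print("hole",plane("top",284+203.5/5-.5,200+175.5/5-.5,.02),plane("side",260+233.5/5-.5,205+205.5/5-.5,.02))
for X,Y in((152,126),(253,124),(256,270),(155,271)):print(plane("top",284+X/5-.4,200+Y/5-.4,.02))
# barrel top ellipse fit (dark+lens) from initial images
for n,x,y in(("top",431,225),("side",369,293)):
    g=cv2.imread(f"pics/{n}0.png").astype(int); s=g[y-18:y+18,x-14:x+14]
    m=(s.max(2)<70).astype(np.uint8); v,u=np.nonzero(m);print(n,u.min()+x-14,u.max()+x-14,v.min()+y-18,v.max()+y-18)
# predicted
for c in((.5315,-.321),(.5335,-.3195),(.5355,-.318)):
    for n in("top","side"):
        pts=np.array([proj(n,np.array([c[0]+r*np.cos(a),c[1]+r*np.sin(a),z])) for r,z in((.013,.089),(.016,.085),(.016,.06)) for a in np.linspace(0,6.28,60)])
        print(c,n,pts.min(0).round(1),pts.max(0).round(1))
E
```

```text
hole [ 0.5127958  -0.04918422  0.02      ] [ 0.52165125 -0.05139241  0.02      ]
[ 0.53977384 -0.02174269  0.02      ]
[ 0.54047112 -0.07688326  0.02      ]
[ 0.4612421  -0.07704666  0.02      ]
[ 0.46111951 -0.02253179  0.02      ]
top 424 427 221 228
side 362 382 277 300
(0.5315, -0.321) top [421.8 218.1] [436.9 231.4]
(0.5315, -0.321) side [360.8 284.5] [375.8 302.9]
(0.5335, -0.3195) top [421.2 217.3] [436.3 230.7]
(0.5335, -0.3195) side [361.1 283.8] [376.1 302.1]
(0.5355, -0.318) top [420.6 216.6] [435.7 229.9]
(0.5355, -0.318) side [361.4 283.1] [376.3 301.3]
```

Emit:
{"api": "servo_tool", "payload": {
  "increments": [
    [1,10,-50,0,0],
    [1,10,-55,0,0],
    [1,10,-55,0,0],
    [1,10,-50,0,0],
    [1,0,0,30,0],
    [1,0,0,40,0],
    [1,0,0,40,0],
    [1,0,0,15,0],
    [1,0,0,0,0]
  ],
  "force": 40
}}

```text
t: 15.35
tool_pos: [0.4995, -0.0506, 0.0282]
tool_rot: [-0.001, -3.14, -0.001]
contact_force: [-0.7, -0.1, 0.9]
opening: 0.0853
grip_force: 0.0
```

Emit:
{"api": "servo_tool", "payload": {
  "increments": [
    [1,0,1,10,0],
    [1,0,0,9,0],
    [0.75,0,0,0,0],
    [0.6,0,0,0,0],
    [0.5,0,0,0,0],
    [0.4,0,0,0,0],
    [0.4,0,0,0,0],
    [0.4,0,0,0,0]
  ],
  "force": 40
}}

```text
t: 16.35
tool_pos: [0.5009, -0.0491, 0.0104]
tool_rot: [-0.0, 3.14, -0.0]
contact_force: [-0.1, 0.8, 4.3]
opening: 0.0507
grip_force: 42.3
```

Emit:
{"api": "servo_tool", "payload": {
  "increments": [
    [0.4,0,0,-15,0],
    [0.4,0,0,-40,0],
    [0.4,0,0,-40,0],
    [0.4,-2,-12,-35,0],
    [0.4,-2,-30,-20,0],
    [0.4,-2.4,-40,0,0],
    [0.4,-3,-45,0,0],
    [0.4,-3,-45,0,0],
    [0.4,-3,-45,0,0],
    [0.4,-2,-35,0,0],
    [0.4,-1,-19.6,0,0],
    [0.4,0,0,0,0]
  ]
}}

```text
t: 17.85
tool_pos: [0.5184, -0.3211, 0.1596]
tool_rot: [-0.002, -3.141, -0.001]
contact_force: [0.0, -0.2, -2.0]
opening: 0.0505
grip_force: 42.3
```

Emit:
{"api": "servo_tool", "payload": {
  "increments": [
    [0.4,0,0,20,0],
    [0.4,0,0,20,0],
    [0.4,0,0,10,0],
    [0.4,0,0,0,0],
    [0.4,0,0,0,0]
  ]
}}

```text
t: 18.48
tool_pos: [0.5191, -0.3207, 0.1102]
tool_rot: [-0.001, 3.141, -0.001]
contact_force: [0.2, 0.3, -1.5]
opening: 0.0505
grip_force: 42.2
```

```bash
python3 -c "
from look import *
go('c9',(428,225),(368,290))"
```

```text
[ 0.5193 -0.321   0.1108] [-0.4148  0.1333 -1.4809] 0.050735240226745665 42.24667087197304
```

View pics/c9.png

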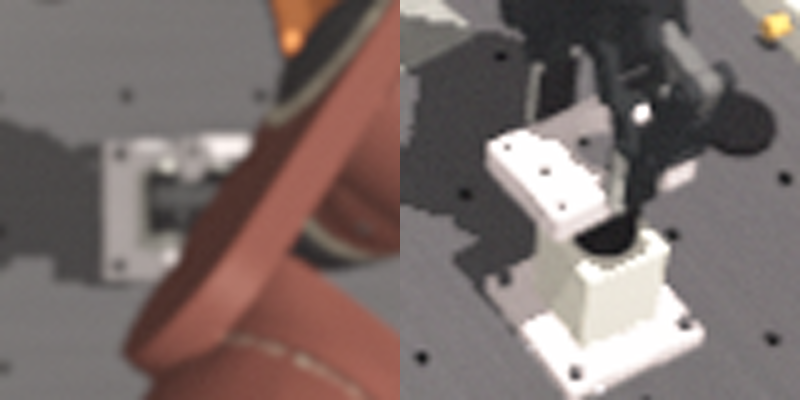

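The plate is level above the barrel and looks roughly centred in the side view (barrel at crop (610,235)). I'll lower it in small steps and watch the force.

Emit:
{"api": "servo_tool", "payload": {
  "increments": [
    [0.4,0,0,8,0],
    [0.4,0,0,6,0],
    [0.4,0,0,4,0],
    [0.4,0,0,3,0],
    [0.4,0,0,0,0]
  ]
}}

```text
t: 19.2
tool_pos: [0.5186, -0.3205, 0.0884]
tool_rot: [0.0, -3.141, -0.001]
contact_force: [0.6, 0.4, -1.6]
opening: 0.0506
grip_force: 42.3
```

Emit:
{"api": "servo_tool", "payload": {
  "increments": [
    [0.4,0,0,3,0],
    [0.4,0,0,3,0],
    [0.4,0,0,3,0],
    [0.4,0,0,0,0]
  ]
}}

```text
t: 19.7
tool_pos: [0.5185, -0.3204, 0.0793]
tool_rot: [0.0, -3.141, -0.001]
contact_force: [-0.2, 0.3, -1.3]
opening: 0.0504
grip_force: 42.3
```

Clear on the barrel with no contact. Seat contact is expected at about TCP z = 0.0645.

Emit:
{"api": "servo_tool", "payload": {
  "increments": [
    [0.4,0,0,4,0],
    [0.4,0,0,4,0],
    [0.4,0,0,3,0],
    [0.4,0,0,2,0],
    [0.4,0,0,0,0]
  ]
}}

```text
t: 20.32
tool_pos: [0.5186, -0.3205, 0.0665]
tool_rot: [0.0, -3.141, -0.0]
contact_force: [0.6, -0.0, -1.0]
opening: 0.0508
grip_force: 42.3
```

Emit:
{"api": "servo_tool", "payload": {
  "increments": [
    [0.4,0,0,1,0],
    [0.4,0,0,1,0],
    [0.4,0,0,0.5,0],
    [0.4,0,0,0,0]
  ]
}}

```text
t: 20.82
tool_pos: [0.5188, -0.3206, 0.0644]
tool_rot: [-0.001, 3.142, -0.0]
contact_force: [-1.3, -0.1, 1.0]
opening: 0.0508
grip_force: 42.4
```

Emit:
{"api": "servo_tool", "payload": {
  "increments": [
    [0.4,0,0,0.6,0],
    [0.4,0,0,0,0],
    [0.7,0,0,0,0],
    [0.85,0,0,0,0],
    [0.85,0,0,0,0]
  ]
}}

```text
t: 21.45
tool_pos: [0.5187, -0.3206, 0.0634]
tool_rot: [-0.0, 3.142, -0.0]
contact_force: [-0.2, -0.1, 0.3]
opening: 0.0727
grip_force: 0.0
```

Emit:
{"api": "servo_tool", "payload": {
  "increments": [
    [0.9,0,0,-10,0],
    [0.9,0,0,-30,0],
    [0.9,0,0,-45,0],
    [0.9,0,0,-50,0],
    [0.9,0,55,0,0],
    [0.9,0,60,0,0],
    [0.9,0,60,0,0],
    [0.9,0,60,0,0],
    [0.9,0,0,0,0]
  ]
}}

```text
t: 22.58
tool_pos: [0.5187, -0.0823, 0.1995]
tool_rot: [-0.009, 3.14, 0.0]
contact_force: [-0.5, -0.8, -0.0]
opening: 0.0771
grip_force: 0.0
```

```bash
python3 - <<'E'
from look import *
go('c10',(428,225),(368,290))
b=get_image("side")
f=cv2.resize(b[120:220,230:330],(400,400),interpolation=cv2.INTER_CUBIC)[:,:,::-1]
# third panel would exceed 800 px: shrink
w=cv2.imread('pics/c10.png');t=cv2.resize(w,(533,267));cv2.imwrite('pics/c10.png',np.hstack([t,cv2.resize(f,(267,267))]))
E
```

```text
[ 0.5189 -0.0854  0.1994] [-0.5019  0.1513 -0.3113] 0.07658434368783398 0.0
```

View pics/c10.png

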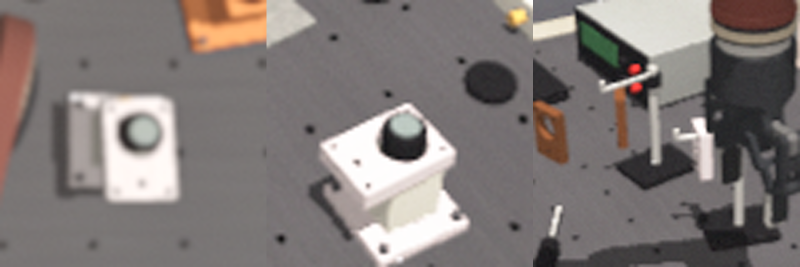

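The plate sits flush on the white housing, with the barrel through its hole at about (140,130) in the top panel and (403,135) in the side panel. The smaller plate still hangs on its hook, and the robot touches nothing.

```bash
python3 -c "
from station import *
print(finish_job())"
```

```text
the job is handed in; nothing more can be done
None
```

The larger plate was lifted off its hook, laid flat on the pad and released, then picked up again and seated flush over the white camera's lens barrel and released; the job is handed in at about 23 s of the 64 s allowed.

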